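Listen for leaks at three test pads

TASK

Pick up the T-handled listening probe and, holding it upright, press its spring nose gently onto the round metal test pad of three things in this order: the brass valve in the vise, the lobed nylon pigtail fitting, then the foot of the pressure gauge, each time until the nose visibly gives, and hold it there for about a second. Then lay the probe back in the notches of its wooden rest as it was and let go, leaving the other things on the table where they are.

Things in the scene. Friction and masses are not known exactly. Their poses are not given: they have to be found in the camera images.
- probe: listening probe, a black T: bar handle 150 long (its x), 26 wide (y), 28 high (z), with a steel stem 24 mm in diameter at most hanging straight down (-z) from its middle and a spring nose at the stem's foot. Origin: centre of the bar; the tip is 130 mm below it. The fingers can take the bar's middle across its 26 mm width from above. About 0.3 kg. At the start it lies in its rest.
- tip (a point): lowest point of the probe's round spring nose (12 mm in diameter); it moves with the nose
- nose (a joint): how far the spring nose is pushed into the stem, m: 0 free, 0.012 stop; 0.7 N starts it, 4.9 N pushes it fully in, beyond that the probe is rigid
- rest: wooden probe rest fixed to the table, base 150 x 90 mm. Origin: centre of its underside. Two upright posts at x = +/-55 mm (14 mm thick, 60 mm wide) carry the bar in open-topped notches, 36 mm wide (along y), floor 134 mm and ears 146 mm above the table. Laid in, the probe's origin is 148 mm above the rest's, the bar along x, stem hanging between the posts.
- valve: small grey cast-iron vise fixed to the table, 140 x 85 mm, jaws 85 mm high, with a dull brass cylinder valve clamped upright in it, top at 138 mm. Origin: on the table under the valve.
- valve_pad (a point): centre of the top of the valve's test pad: a level round bare-metal disc 28 mm across in a dark ring, with a dark centre dot, on the valve's top, 138 mm above the table
- fitting: three-lobed orange nylon pigtail fitting, 80 mm across, standing on a steel block with a 100 x 80 mm base, fixed to the table. Origin: on the table under its centre.
- fitting_pad (a point): centre of the top of the fitting's test pad (same disc), on the middle of the lobed nut, 76 mm above the table
- gauge: round chrome pressure gauge (66 mm dial facing x, top at 126 mm) on a grey foot block 95 x 60 x 40 mm fixed to the table. Origin: centre of the block's underside; the dial stands at x = -29 mm.
- gauge_pad (a point): centre of the top of the gauge foot's test pad (same disc), on the foot block in front of the dial at x = +22 mm, 44 mm above the table
- wheel: loose red plastic valve wheel, 76 mm across, 22 mm high, lying flat; a bystander. Origin: its underside or middle.
- seal: loose black rubber seal ring, 68 mm across, 12 mm high; a bystander. Origin: its underside or middle.
- adaptor: loose turned brass adaptor, 40 mm across, 60 mm high, standing; a bystander. Origin: its underside or middle.
- bottle: white plastic bottle, 60 mm across, 125 mm high, standing; a bystander. Origin: its underside or middle.
- spanner: steel spanner 180 mm long, lying flat; a bystander. Origin: its underside or middle.
- bowl: small aluminium bowl, 90 mm across, 40 mm high; a bystander. Origin: its underside or middle.
- brush: brush 170 mm long, lying flat; a bystander. Origin: its underside or middle.
Things that resemble listed ones, but are neither listed nor needed, are in the scene too. Of the things that look like the probe, the smaller one is meant. Leave any turquoise look-alike of the rest alone.

How it is judged (in metres and radians):
On the way, in this order (a step that is already met when the one before it is completed fails the run):
1. the probe is lifted off its rest (z of probe in the frame of rest above 0.175 m and value of joint nose below 0.001 m), for 0.1 s.
2. the probe, upright within 0.3 rad, has its tip on the pad of the brass valve in the vise (within 14 mm of the pad's centre), with the nose pressed in 1.5 mm or more, for 0.5 s (distance between tip and valve_pad below 0.014 m and value of joint nose above 0.0015 m and angle between probe's own z axis and vertical below 0.3 rad), for 0.5 s.
3. the probe, upright within 0.3 rad, has its tip on the pad of the nylon pigtail fitting (within 14 mm of the pad's centre), with the nose pressed in 1.5 mm or more, for 0.5 s (distance between tip and fitting_pad below 0.014 m and value of joint nose above 0.0015 m and angle between probe's own z axis and vertical below 0.3 rad), for 0.5 s.
4. the probe, upright within 0.3 rad, has its tip on the pad of the foot of the pressure gauge (within 14 mm of the pad's centre), with the nose pressed in 1.5 mm or more, for 0.5 s (distance between tip and gauge_pad below 0.014 m and value of joint nose above 0.0015 m and angle between probe's own z axis and vertical below 0.3 rad), for 0.5 s.
At the end, for the whole second after the job is handed in: The probe lies released and still (under 0.02 m/s) in the notches of its rest: origin within 25 mm along and 12 mm across of the rest's centre, 142 to 154 mm above the rest's underside, upright within 0.12 rad, bar along the rest within 0.25 rad (either way round) (x of probe in the frame of rest between -0.025 and 0.025 m and y of probe in the frame of rest between -0.012 and 0.012 m and z of probe in the frame of rest between 0.142 and 0.154 m and angle between probe's own z axis and vertical below 0.12 rad and angle between the x axis of probe and the x axis of rest, either way round below 0.25 rad and linear speed of probe below 0.02 m/s); the robot touches nothing.
It fails at once if more than 25 N on the brass valve in the vise (from the probe or the robot) (contact force between valve and anything else above 25 N).
It fails at once if more than 25 N on the nylon pigtail fitting (from the probe or the robot) (contact force between fitting and anything else above 25 N).
It fails at once if more than 25 N on the foot of the pressure gauge (from the probe or the robot) (contact force between gauge and anything else above 25 N).
It fails at once if a bystander is shifted by more than 30 mm (distance of any of wheel, seal, adaptor, bottle, spanner, bowl, brush from where it was at the start of the episode above 0.03 m).
It also fails if it takes over 72 s, if anything falls off the work surface, if the arm or the gripper's body presses on something with over 40 N, if the wrist force passes 120 N, or if a joint passes its speed limit or range.

ROBOT

A 6-joint arm with a two-finger parallel gripper is mounted at the origin on the work surface. World frame = base frame: x ahead of the robot, y to its left, z up, the work surface at z = 0. Lengths are in mm, angles in rad, forces in N, time in s.
With the tool pointing down it reaches from about 375 to 975 mm from the base axis. Payload 3.8 kg.
Tool frame: the origin (TCP) lies at the centre of the arm's flange, where the gripper is bolted on; the fingertips stand 173 mm ahead of it and the grasp point (between the pads) lies 155 mm ahead of it; z points along the fingers, y is the line along which they close (so a half turn about z gives the same grasp; the last joint's range is limited). The gripper opens to 85 mm and grips with 20 to 120 N. Pads are 22 mm wide; open, the fingers measure 114 mm over their backs; the gripper's body (76 mm by 85 mm) begins 54 mm behind the grasp point. The pads swing forward as they close: fully open they stand 13 mm farther back than shut.
Start: joints at [-1.164, 0.264, 1.604, -0, 1.274, -0.037], TCP at [289.822, -609.609, 404.68] pointing down, gripper open.
Joint ranges: [-2.63, 2.63], [-0.94, 2.18], [0.31, 2.57], [-1.31, 4.45], [0, 2.66], [-2.55, 2.55]. Speed limits (rad/s): [2.57, 2.57, 3.14, 3.14, 3.14, 3.14].

INTERFACE

Orientations are given as a rotation vector (axis times angle).
In Python, from plant import bot, optics gives the robot as it stands.
- The arm moves only by the tool move_arm, never from a script. Its argument "motion" is a list of rows, each a list of 7 numbers: the shift along the tool's x, y, z each as a share of 0.5 m, from -1 to 1, then the turn, a rotation vector about the tool's x, y, z each as a share of 0.5 rad, from -1 to 1, then the opening, from 0 (shut) to 1 (fully open). In form: [[dx, dy, dz, rx, ry, rz, grip], ...]. A call has 1 to 12 rows; each row is the pose to reach, as a shift and turn from the pose commanded when the call began, along the tool's axes at that moment; what a row does not reach only later rows make up. A row lasts 1/12 s, in which the tool goes at most 41.7 mm and 7.16 degrees, less where a joint would pass 70% of its speed; a pose out of reach is approached as far as the arm can. A call with a number of a shift or a turn outside -1 to 1 is refused whole. A call with a gripper value outside its range is refused whole. The fingers move at their own pace and stop on an object; "squeeze" is the grip in N (left out, the last holds). Time passes only in rows, so rows that repeat a pose let the fingers close. It gives the time, the measured TCP pose, the force, the opening and the grip force at its end, in the units of the state.
- bot.get_state(): the state, without advancing time (a new reading comes with each control period).
- optics.capture(name): name is "scene" or "top" or "wrist"; returns the picture (480x640x3 uint8, red, green, blue); there is no depth.
- optics.calibration(name): a dict with "fx", "fy", "cx", "cy" (pixels), "T" (4x4, takes a point from camera to world coordinates). Camera axes: x right, y down, z forward; pixel columns grow to the right and rows downward; lengths in mm; the calibration is good to about 2 mm. A picture is of the moment at which its call begins: read the wrist's pose just before it. calibration takes no time and is no camera call; for the wrist camera it gives the pose at the moment of the call.
- bot.finish_job(): hands the job in; it is judged then, once.
The state is a dict: "time": time; "joint_pos": joint angles; "joint_velocities": joint speeds; "joint_efforts": joint torques, N m; "ee_pos": TCP position; "orientation": TCP orientation; "force": force on the tool from outside, world axes, zero at the start; "ft_torque": the same for the moment, N m; "opening": opening from 0.0 (shut) to 1.0 (fully open); "gripper_force": force on a finger pad.
Only numpy, scipy, OpenCV 4.12 (cv2) and the standard library are available. Lean on these libraries where they do the work, as an engineer would, in place of code of your own. Each camera call takes 0.05 s, during which the arm holds its last target. There are 200 camera calls.

## Working session

There is one attempt and no reset: what is moved stays moved. The work goes in short steps, Python scripts to look and compute and a tool call to move; the robot and the scene stay as the last step left them, time stands still between calls to the robot, and variables do not carry over. Pictures are saved under pics/ and viewed, at most 13 in all, crops included, and the job is handed in when it is done.

Besides the shell and the picture viewer there is one more tool, called after "Emit:" by a JSON object that holds its "name" and its "arguments", one argument or row to a line. move_arm: Moves the arm, as the interface text tells. Shift numbers are shares of 0.5 m and turn numbers shares of 0.5 rad, none past 1 either way. Its arguments: {"type":"object","properties":{"motion":{"type":"array","items":{"type":"array","items":{"type":"number","minimum":-1,"maximum":1}}},"squeeze":{"type":"number"}},"required":["motion"]}

```bash
ls; mkdir -p pics; python3 - <<'E'
from plant import bot, optics
import cv2, numpy as np
s=bot.get_state(); print(s)
for n in ("scene","top"):
    im=optics.capture(n); cv2.imwrite(f"pics/{n}0.png",im[:,:,::-1])
    c=optics.calibration(n); print(n,c["fx"],c["fy"],c["cx"],c["cy"],np.round(c["T"],4).tolist())
E
```

```text
pics
{'time': 0.0, 'joint_pos': array([-1.16389246e+00,  2.64780403e-01,  1.60541192e+00, -1.80079713e-05,
        1.27371106e+00, -3.68812439e-02]), 'joint_velocities': array([ 0.00083089,  0.00050383, -0.00217817,  0.00046688, -0.00052289,
       -0.00091107]), 'joint_efforts': array([-1.92156374e-03, -5.15114951e+01, -3.67315900e+01, -2.79677533e-04,
        1.27056101e-02,  1.68836533e-05]), 'ee_pos': array([ 289.68527994, -609.28551886,  403.32274139]), 'orientation': array([-3.06235483e+00, -6.90898601e-01,  6.93784329e-04]), 'force': array([0.47315131, 0.20278095, 0.11651926]), 'ft_torque': array([0.0056589 , 0.05633134, 0.00330107]), 'gripper_force': 0.0, 'opening': 0.9980977437226222}
scene 489.0564040911314 489.0564040911314 308.70119055009343 239.17358581194125 [[-0.1263, 0.6505, -0.7489, 1307.7244], [0.9919, 0.0742, -0.1029, 101.3153], [-0.0114, -0.7559, -0.6546, 902.73], [0.0, 0.0, 0.0, 1.0]]
top 618.256362603997 618.256362603997 326.80151054869674 235.95069018418795 [[0.012, -0.9779, 0.2088, 101.758], [-0.9999, -0.012, 0.0011, -36.5446], [0.0014, -0.2088, -0.978, 1832.1778], [0.0, 0.0, 0.0, 1.0]]
```

View pics/scene0.png

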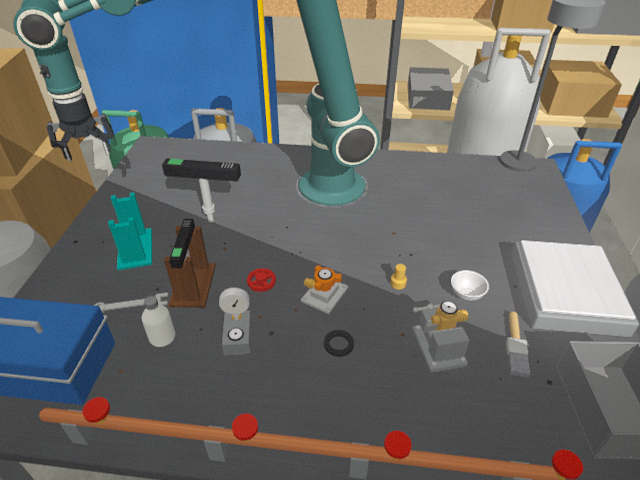

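View pics/top0.png

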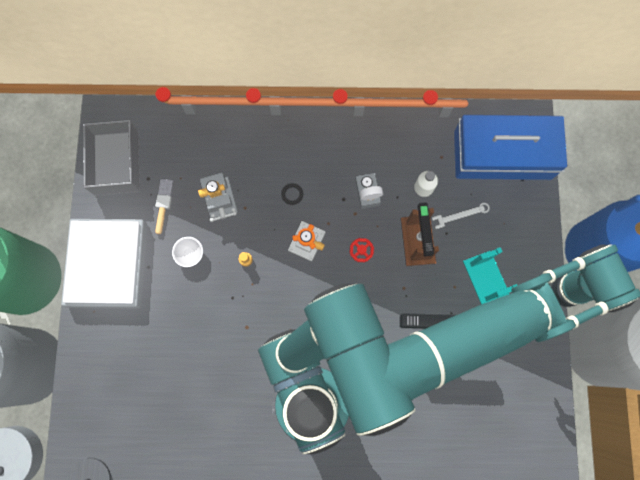

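The scene view shows the brown rest with the probe (183,243), and pads at valve (449,308), fitting (325,273) and gauge (235,335). In the top view the probe is at (425,230) and the pads at (212,186), (307,237) and (367,182). I'll refine these with enlarged crops.

```bash
cat > h.py <<'E'
import numpy as np, cv2
def ray(c,u,v):
    T=np.array(c["T"]); d=T[:3,:3]@np.array([(u-c["cx"])/c["fx"],(v-c["cy"])/c["fy"],1.]); return T[:3,3],d/np.linalg.norm(d)
def plane(c,u,v,z):
    o,d=ray(c,u,v); return o+d*(z-o[2])/d[2]
def tri(obs):
    A=np.zeros((3,3));b=np.zeros(3);R=[ray(*o) for o in obs]
    for o,d in R:
        P=np.eye(3)-np.outer(d,d);A+=P;b+=P@o
    p=np.linalg.solve(A,b); return p,max(np.linalg.norm((np.eye(3)-np.outer(d,d))@(p-o)) for o,d in R)
E
python3 - <<'E'
import cv2,numpy as np
a=cv2.imread("pics/scene0.png");b=cv2.imread("pics/top0.png")
def cr(im,u,v,h,n):
    c=im[v-h:v+h,u-h:u+h]; c=cv2.resize(c,(n,n),interpolation=cv2.INTER_CUBIC)
    for k in range(0,2*h,5 if h<40 else 10):
        q=k*n//(2*h); L=8 if k%10==0 else 4
        cv2.line(c,(q,0),(q,L),(0,255,255),1); cv2.line(c,(0,q),(L,q),(0,255,255),1)
    cv2.rectangle(c,(0,0),(n-1,n-1),(255,0,255),1)
    return c
S=[cr(a,449,308,15,180),cr(a,325,273,15,180),cr(a,235,335,15,180)]
U=[cr(b,212,186,15,180),cr(b,307,237,15,180),cr(b,367,182,15,180)]
m=np.hstack([np.vstack([np.hstack([S[i],U[i]]) for i in range(3)]),np.vstack([cr(a,190,260,50,270),cr(b,420,235,45,270)])])
print(m.shape);cv2.imwrite("pics/m1.png",m)
E
```

```text
(540, 630, 3)
```

View pics/m1.png

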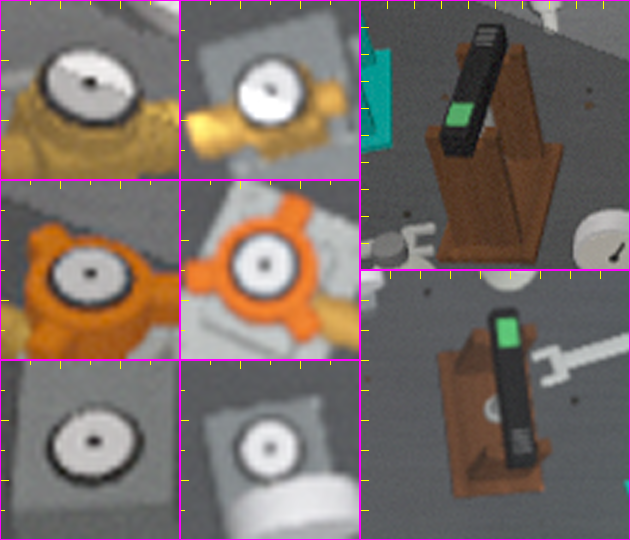

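```bash
python3 - <<'E'
from plant import optics
from h import *
s,t=[optics.calibration(n) for n in("scene","top")]
for n,a,b in [("valve",(448.5,306.3),(211.5,185.5)),("fit",(324.5,273),(305.5,235.7)),("gauge",(235.2,332.8),(366.3,181.2)),("green",(176.5,251.7),(423.5,210.2)),("hatch",(186.5,223.6),(428.2,246.5)),("restbase c", (442,0),(0,0))][:5]:
    p,e=tri([(s,*a),(t,*b)]); print(n,p.round(1),round(e,1))
E
```

```text
valve [607.  294.9 135.9] 1.4
fit [477.4  25.8  73.5] 1.6
gauge [ 654.6 -153.3   42.6] 1.7
green [ 535.8 -305.   161. ] 1.6
hatch [ 433.  -315.8  158.9] 1.2
```

```bash
cat >> h.py <<'E'
from scipy.spatial.transform import Rotation as Ro
def go(s,target,yaw=None):
    "shares for tool target (flange mm, world), tool down at yaw deg"
    R=Ro.from_rotvec(s["orientation"]); d=R.inv().apply(np.array(target)-s["ee_pos"])/500
    r=np.zeros(3)
    if yaw is not None:
        y=np.radians(yaw); G=np.array([[np.cos(y),np.sin(y),0],[np.sin(y),-np.cos(y),0],[0,0,-1.]])
        r=(R.inv()*Ro.from_matrix(G)).as_rotvec()/0.5
    print("pos",s["ee_pos"].round(1),"F",s["force"].round(2),"t",round(s["time"],2),"shift",d.round(4),"turn",r.round(4))
E
python3 - <<'E'
from plant import bot,optics
from h import *
go(bot.get_state(),[400,-310,470],6)
c=optics.calibration("wrist");print({k:np.round(v,2).tolist() for k,v in c.items()})
E
```

```text
pos [ 289.7 -609.3  403.5] F [-1.38 -0.37 -0.17] t 0.1 shift [ 0.4563 -0.4462 -0.1321] turn [-4.100e-03  5.000e-04  6.781e-01]
{'fx': 416.63, 'fy': 416.63, 'cx': 323.09, 'cy': 248.92, 'T': [[0.43, -0.87, -0.23, 348.69], [-0.9, -0.41, -0.11, -582.27], [-0.0, 0.26, -0.97, 372.37], [0.0, 0.0, 0.0, 1.0]]}
```

Emit:
{"name": "move_arm", "arguments": {
  "motion": [
    [0.08, -0.075, -0.13, 0, 0, 0.2, 1],
    [0.16, -0.15, -0.13, 0, 0, 0.4, 1],
    [0.22, -0.21, -0.13, 0, 0, 0.6, 1],
    [0.28, -0.27, -0.13, 0, 0, 0.68, 1],
    [0.34, -0.33, -0.13, 0, 0, 0.68, 1],
    [0.4, -0.39, -0.13, 0, 0, 0.68, 1],
    [0.47, -0.435, -0.13, 0, 0, 0.68, 1],
    [0.47, -0.435, -0.13, 0, 0, 0.68, 1],
    [0.47, -0.435, -0.13, 0, 0, 0.68, 1],
    [0.47, -0.435, -0.13, 0, 0, 0.68, 1]
  ]
}}

```text
time: 0.93
ee_pos: [409.5, -309.9, 469.6]
orientation: [-3.137, -0.17, -0.0]
force: [-1.1, -0.3, 0.2]
opening: 1.001
gripper_force: 0.0
```

```bash
python3 - <<'E'
from plant import bot,optics
from h import *
import json
go(bot.get_state(),[440,-250,470],6)
c=optics.calibration("wrist"); im=optics.capture("wrist")
cv2.imwrite("pics/w1.png",im[:,:,::-1]); json.dump({k:np.array(v).tolist() for k,v in c.items()},open("c1.json","w"))
E
```

```text
pos [ 409.5 -309.9  469.6] F [-1.13 -0.34  0.18] t 0.93 shift [ 0.0736 -0.1125 -0.0008] turn [-0.0007 -0.0002  0.007 ]
```

View pics/w1.png

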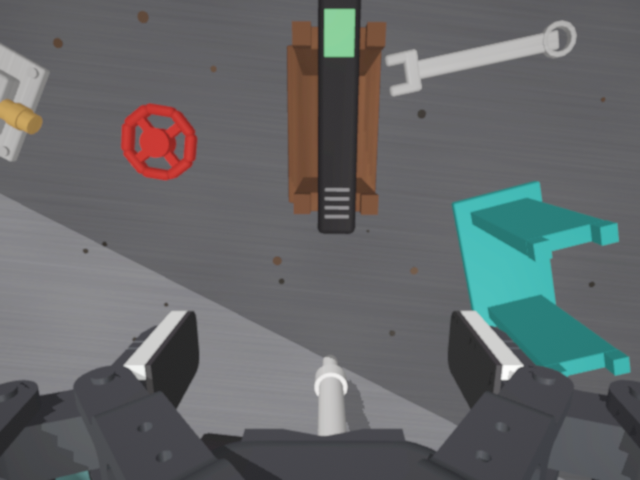

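Wrist view 1 shows the bar vertical at columns 319–358, the green sticker centre at (340,33), the near end at row 233, and the rest posts at rows 22–48 and 190–213. The far end of the bar is cut off, so I'll take a second view from farther ahead and to the side.

Emit:
{"name": "move_arm", "arguments": {
  "motion": [
    [0.05, -0.05, 0, 0, 0, 0, 1],
    [0.1, -0.08, 0, 0, 0, 0, 1],
    [0.1, -0.08, 0, 0, 0, 0, 1],
    [0.1, -0.08, 0, 0, 0, 0, 1]
  ]
}}

```text
time: 1.32
ee_pos: [454.5, -268.2, 469.2]
orientation: [3.137, 0.164, -0.002]
force: [-1.1, -0.2, 0.3]
opening: 0.999
gripper_force: 0.0
```

```bash
python3 - <<'E'
from plant import bot,optics
from h import *
import json
go(bot.get_state(),[485,-310,470],6)
c=optics.calibration("wrist"); im=optics.capture("wrist")
cv2.imwrite("pics/w2.png",im[:,:,::-1]); json.dump({k:np.array(v).tolist() for k,v in c.items()},open("c2.json","w"))
E
```

```text
pos [ 454.5 -268.2  469.2] F [-1.13 -0.24  0.26] t 1.32 shift [ 0.0519  0.0896 -0.0018] turn [ 0.0001  0.0025 -0.0008]
```

View pics/w2.png

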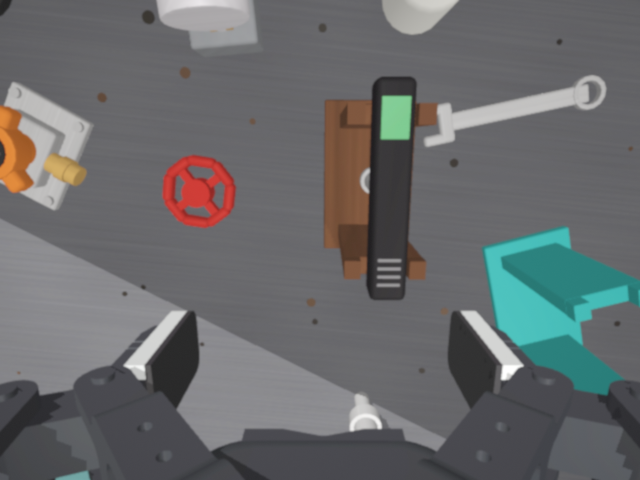

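Wrist view 2 shows the whole bar: far end about (395,78), near end about (387,298), sticker (396,117), near post ears at (350,270) and (418,270).

```bash
python3 - <<'E'
from plant import bot,optics
from h import *
import json
C=[json.load(open(f"c{i}.json")) for i in(1,2)]; I=[cv2.imread(f"pics/w{i}.png") for i in(1,2)]
g=[]
for im in I:
    h=cv2.cvtColor(im,cv2.COLOR_BGR2HSV); m=cv2.inRange(h,(50,60,120),(75,255,255))
    n,l,st,ce=cv2.connectedComponentsWithStats(m); k=1+np.argmax(st[1:,4]); g.append(ce[k]); print(ce[k],st[k])
print("green",tri([(C[i],*g[i]) for i in(0,1)]))
print("hatch",tri([(C[0],337,202.5),(C[1],389,273)]))
zt=tri([(C[i],*g[i]) for i in(0,1)])[0][2]
for i,rows in((0,(70,120,170)),(1,(150,200,240))):
    im=I[i]
    for r in rows:
        row=im[r,300:430].max(axis=1)<55
        x=np.flatnonzero(row)+300; print(i,r,x.min(),x.max(),plane(C[i],x.min(),r,zt)[:2].round(1),plane(C[i],x.max(),r,zt)[:2].round(1))
for p in((395,78),(387,295)): print(plane(C[1],*p,zt).round(1))
print("ears near", tri([(C[0],294,213),(C[1],344,277)]),tri([(C[0],378,213),(C[1],426,277)]))
s,t=[optics.calibration(n) for n in("scene","top")]
E
```

```text
[338.92910196  32.40310601] [ 324    9   31   48 1481]
[395.36308162 117.36231884] [ 380   95   32   45 1311]
green (array([ 536.16206778, -306.38580226,  162.62926083]), np.float64(0.09867985179403951))
hatch (array([ 434.02889095, -317.0193361 ,  164.18114178]), np.float64(0.1696184073031561))
0 70 318 358 [ 514.  -296.1] [ 516.6 -320.6]
0 120 319 356 [ 484.8 -299.8] [ 487.3 -323.1]
0 170 319 355 [ 453.8 -303.1] [ 456.3 -326.4]
1 150 371 411 [ 514.6 -293.7] [ 517.3 -319.3]
1 200 370 408 [ 482.6 -297.3] [ 485.2 -322.4]
1 240 368 406 [ 455.3 -299.6] [ 458.  -325.3]
[ 559.  -302.7  162.6]
[ 417.1 -318.2  162.6]
ears near (array([ 419.80615299, -288.3077819 ,  140.51894089]), np.float64(0.09076396879630082)) (array([ 427.13427094, -348.40344065,  144.16107689]), np.float64(0.39696379823680333))
```

Emit:
{"name": "move_arm", "arguments": {
  "motion": [
    [0.03, 0.06, 0, 0, 0, 0, 1],
    [0.0547, 0.092, 0.05, 0, 0, 0, 1],
    [0.0547, 0.092, 0.11, 0, 0, 0, 1],
    [0.0547, 0.092, 0.18, 0, 0, 0, 1],
    [0.0547, 0.092, 0.24, 0, 0, 0, 1],
    [0.0547, 0.092, 0.29, 0, 0, 0, 1],
    [0.0547, 0.092, 0.32, 0, 0, 0, 1],
    [0.0547, 0.092, 0.332, 0, 0, 0, 1],
    [0.0547, 0.092, 0.332, 0, 0, 0, 1],
    [0.0547, 0.092, 0.332, 0, 0, 0, 1]
  ]
}}

```text
time: 2.2
ee_pos: [485.9, -311.4, 304.2]
orientation: [3.137, 0.161, 0.0]
force: [0.2, 0.3, 0.9]
opening: 1.0
gripper_force: 0.0
```

```bash
python3 - <<'E'
from plant import bot
from h import *
go(bot.get_state(),[486.5,-311,303],6)
E
```

```text
pos [ 485.9 -311.4  304.2] F [0.2  0.28 0.92] t 2.2 shift [ 0.0013 -0.0007  0.0023] turn [ 0.0009 -0.0002 -0.0047]
```

Close, with the arm holding still.

Emit:
{"name": "move_arm", "arguments": {
  "motion": [
    [0, 0, 0.002, 0, 0, 0, 0.6],
    [0, 0, 0.002, 0, 0, 0, 0.4],
    [0, 0, 0.002, 0, 0, 0, 0.2],
    [0, 0, 0.002, 0, 0, 0, 0],
    [0, 0, 0.002, 0, 0, 0, 0],
    [0, 0, 0.002, 0, 0, 0, 0],
    [0, 0, 0.002, 0, 0, 0, 0],
    [0, 0, 0.002, 0, 0, 0, 0],
    [0, 0, 0.002, 0, 0, 0, 0],
    [0, 0, 0.002, 0, 0, 0, 0]
  ],
  "squeeze": 70
}}

```text
time: 3.03
ee_pos: [486.6, -310.4, 303.6]
orientation: [3.136, 0.163, 0.002]
force: [0.1, -1.0, 5.5]
opening: 0.293
gripper_force: 69.9
```

```bash
python3 - <<'E'
from plant import bot
from h import *
s=bot.get_state();print(s["opening"],s["gripper_force"]);go(s,[486.5,-311,303],6)
E
```

```text
0.29296032098577746 69.90501165390015
pos [ 486.6 -310.4  303.6] F [ 0.08 -0.98  5.46] t 3.03 shift [-0.0004  0.0012  0.0012] turn [ 0.0019 -0.0023 -0.0014]
```

Emit:
{"name": "move_arm", "arguments": {
  "motion": [
    [0, 0, -0.02, 0, 0, 0, 0],
    [0, 0, -0.05, 0, 0, 0, 0],
    [0, 0, -0.09, 0, 0, 0, 0],
    [0, 0, -0.14, 0, 0, 0, 0],
    [0, 0, -0.2, 0, 0, 0, 0],
    [0, 0, -0.26, 0, 0, 0, 0],
    [0, 0, -0.31, 0, 0, 0, 0],
    [0, 0, -0.34, 0, 0, 0, 0],
    [0, 0, -0.34, 0, 0, 0, 0],
    [0, 0, -0.34, 0, 0, 0, 0],
    [0, 0, -0.34, 0, 0, 0, 0]
  ]
}}

```text
time: 3.95
ee_pos: [485.7, -309.8, 470.3]
orientation: [-3.135, -0.163, 0.005]
force: [-0.2, 0.1, -3.7]
opening: 0.292
gripper_force: 69.2
```

```bash
python3 - <<'E'
from plant import bot,optics
from h import *
s=bot.get_state();print(s["opening"],s["gripper_force"]);go(s,[607,295,473],6)
for n in("scene","wrist"): cv2.imwrite(f"pics/{n}3.png",optics.capture(n)[:,:,::-1])
cv2.imwrite("pics/m3.png",np.hstack([cv2.imread("pics/scene3.png")[120:320,80:280].repeat(2,0).repeat(2,1),cv2.resize(cv2.imread("pics/wrist3.png"),(400,400*3//4)).copy() if 0 else cv2.resize(cv2.imread("pics/wrist3.png"),(400,400))]))
E
```

```text
0.2917481086569695 69.22065138816833
pos [ 485.7 -309.8  470.3] F [-0.17  0.08 -3.71] t 3.95 shift [ 0.3666 -1.1781 -0.0034] turn [-0.0053  0.006  -0.0018]
```

View pics/m3.png

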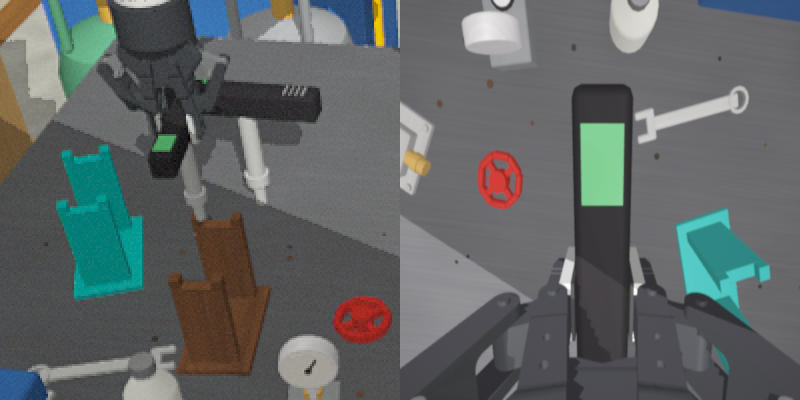

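The picture shows the probe upright between the fingers and the brown rest now empty. Next I'll travel to above the valve.

Emit:
{"name": "move_arm", "arguments": {
  "motion": [
    [0.012, -0.04, 0, 0, 0, 0, 0],
    [0.03, -0.1, 0, 0, 0, 0, 0],
    [0.05, -0.17, 0, 0, 0, 0, 0],
    [0.075, -0.24, 0, 0, 0, 0, 0],
    [0.1, -0.31, 0, 0, 0, 0, 0],
    [0.12, -0.38, 0, 0, 0, 0, 0],
    [0.14, -0.45, 0, 0, 0, 0, 0],
    [0.162, -0.52, 0, 0, 0, 0, 0],
    [0.184, -0.59, 0, 0, 0, 0, 0]
  ]
}}

```text
time: 4.8
ee_pos: [546.7, -5.5, 470.7]
orientation: [-3.137, -0.163, 0.005]
force: [1.1, -0.9, -4.6]
opening: 0.293
gripper_force: 69.5
```

Emit:
{"name": "move_arm", "arguments": {
  "motion": [
    [0.02, -0.07, 0, 0, 0, 0, 0],
    [0.04, -0.14, 0, 0, 0, 0, 0],
    [0.065, -0.21, 0, 0, 0, 0, 0],
    [0.085, -0.28, 0, 0, 0, 0, 0],
    [0.107, -0.35, 0, 0, 0, 0, 0],
    [0.13, -0.42, 0, 0, 0, 0, 0],
    [0.15, -0.49, 0, 0, 0, 0, 0],
    [0.17, -0.55, 0, 0, 0, 0, 0],
    [0.182, -0.588, 0, 0, 0, 0, 0],
    [0.182, -0.588, 0, 0, 0, 0, 0],
    [0.182, -0.588, 0, 0, 0, 0, 0]
  ]
}}

```text
time: 5.72
ee_pos: [606.9, 295.7, 469.9]
orientation: [3.135, 0.166, -0.006]
force: [0.1, -1.4, -3.1]
opening: 0.297
gripper_force: 69.6
```

```bash
python3 - <<'E'
from plant import bot,optics
from h import *
s=bot.get_state();print(s["opening"],s["gripper_force"]);go(s,[607,295,450],6)
a=optics.capture("scene")[:,:,::-1];b=optics.capture("top")[:,:,::-1]
cv2.imwrite("pics/m4.png",np.hstack([cv2.resize(a[230:330,400:500],(400,400),interpolation=2),cv2.resize(b[145:225,170:250],(400,400),interpolation=2)]))
E
```

```text
0.2966115821156015 69.62865829467773
pos [606.9 295.7 469.9] F [ 0.05 -1.35 -3.14] t 5.72 shift [0.0002 0.0014 0.0398] turn [0.0034 0.0081 0.0026]
```

View pics/m4.png

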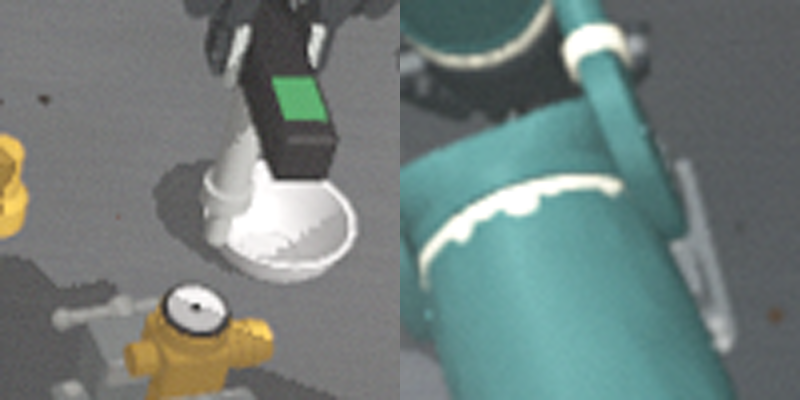

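The crop shows the stem hanging with its nose bottom at about scene (454,290), upper right of the pad at (449,307). I'll check that against the projected tip.

```bash
python3 - <<'E'
from plant import bot,optics
from h import *
c=optics.calibration("scene");W=np.linalg.inv(np.array(c["T"]))
for p in([607,295.7,184.3],[607,295.7,138],[607,295,135.9]):
    q=W@np.r_[p,1];print(p,(c["fx"]*q[0]/q[2]+c["cx"]).round(1),(c["fy"]*q[1]/q[2]+c["cy"]).round(1))
E
```

```text
[607, 295.7, 184.3] 453.9 290.2
[607, 295.7, 138] 449.8 305.6
[607, 295, 135.9] 449.3 306.3
```

Emit:
{"name": "move_arm", "arguments": {
  "motion": [
    [0, 0.001, 0.02, 0, 0, 0, 0],
    [0, 0.001, 0.05, 0, 0, 0, 0],
    [0, 0.001, 0.075, 0, 0, 0, 0],
    [0, 0.001, 0.085, 0, 0, 0, 0],
    [0, 0.001, 0.085, 0, 0, 0, 0],
    [0, 0.001, 0.085, 0, 0, 0, 0]
  ]
}}

```text
time: 6.32
ee_pos: [607.2, 293.5, 429.5]
orientation: [3.137, 0.162, -0.002]
force: [1.1, 0.3, -3.5]
opening: 0.295
gripper_force: 69.7
```

Emit:
{"name": "move_arm", "arguments": {
  "motion": [
    [0, 0, 0.004, 0, 0, 0, 0],
    [0, 0, 0.008, 0, 0, 0, 0],
    [0, 0, 0.012, 0, 0, 0, 0],
    [0, 0, 0.016, 0, 0, 0, 0],
    [0, 0, 0.016, 0, 0, 0, 0],
    [0, 0, 0.016, 0, 0, 0, 0]
  ]
}}

```text
time: 6.82
ee_pos: [607.4, 294.2, 422.6]
orientation: [-3.137, -0.163, -0.001]
force: [0.5, 1.1, -1.3]
opening: 0.295
gripper_force: 69.7
```

```bash
python3 - <<'E'
from plant import bot
from h import *
s=bot.get_state();go(s,[607,295,417],6);print("tip free z",s["ee_pos"][2]-285.6)
E
```

```text
pos [607.4 294.2 422.6] F [ 0.46  1.11 -1.29] t 6.82 shift [-0.0006 -0.0017  0.0111] turn [-0.0005 -0.0018 -0.0016]
tip free z 136.971412098345
```

Emit:
{"name": "move_arm", "arguments": {
  "motion": [
    [0, 0, 0.004, 0, 0, 0, 0],
    [0, 0, 0.008, 0, 0, 0, 0],
    [0, 0, 0.01, 0, 0, 0, 0],
    [0, 0, 0.01, 0, 0, 0, 0],
    [0, 0, 0.01, 0, 0, 0, 0],
    [0, 0, 0.01, 0, 0, 0, 0]
  ]
}}

```text
time: 7.32
ee_pos: [607.4, 294.1, 417.6]
orientation: [-3.137, -0.163, -0.001]
force: [0.3, 1.0, -1.1]
opening: 0.295
gripper_force: 70.0
```

```bash
python3 - <<'E'
from plant import bot,optics
from h import *
s=bot.get_state();go(s,[607,295,417],6);print("tip free z",s["ee_pos"][2]-285.6)
cv2.imwrite("pics/s5.png",cv2.resize(optics.capture("scene")[230:340,390:510,::-1],(600,550),interpolation=2))
E
```

```text
pos [607.4 294.1 417.6] F [ 0.26  1.03 -1.13] t 7.32 shift [-0.0006 -0.0018  0.0012] turn [-0.0007 -0.0016 -0.0019]
tip free z 131.99024451432211
```

View pics/s5.png

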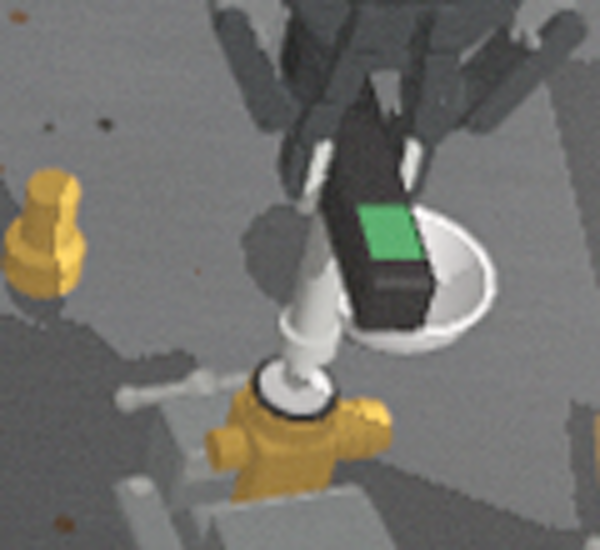

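The nose stands on the pad at crop (298,378). I'll press 2 mm more and hold.

Emit:
{"name": "move_arm", "arguments": {
  "motion": [
    [0, 0, 0.004, 0, 0, 0, 0],
    [0, 0, 0.004, 0, 0, 0, 0],
    [0, 0, 0.004, 0, 0, 0, 0],
    [0, 0, 0.004, 0, 0, 0, 0],
    [0, 0, 0.004, 0, 0, 0, 0],
    [0, 0, 0.004, 0, 0, 0, 0],
    [0, 0, 0.004, 0, 0, 0, 0],
    [0, 0, 0.004, 0, 0, 0, 0],
    [0, 0, 0.004, 0, 0, 0, 0],
    [0, 0, 0.004, 0, 0, 0, 0],
    [0, 0, 0.004, 0, 0, 0, 0],
    [0, 0, 0.004, 0, 0, 0, 0]
  ]
}}

```text
time: 8.37
ee_pos: [607.3, 294.1, 415.3]
orientation: [-3.137, -0.163, -0.0]
force: [1.7, 1.5, 0.4]
opening: 0.296
gripper_force: 70.2
```

```bash
python3 - <<'E'
from plant import bot,optics
from h import *
s=bot.get_state();go(s,[607,294.5,460],6)
cv2.imwrite("pics/s6.png",cv2.resize(optics.capture("scene")[230:340,390:510,::-1],(600,550),interpolation=2))
go(bot.get_state(),[477.4,25.8,460],6)
E
```

```text
pos [607.3 294.1 415.3] F [1.7  1.52 0.36] t 8.37 shift [-0.0005 -0.0008 -0.0894] turn [-0.0004 -0.0007 -0.0018]
pos [607.3 294.1 415.2] F [ 2.49 -0.05  0.87] t 8.42 shift [-0.314   0.5068 -0.0897] turn [-0.0003 -0.0005 -0.0019]
```

Force is up about 3.9 N, so the nose is in by roughly 8 mm. Next is the fitting.

Emit:
{"name": "move_arm", "arguments": {
  "motion": [
    [0, 0, -0.02, 0, 0, 0, 0],
    [0, 0, -0.06, 0, 0, 0, 0],
    [-0.01, 0.02, -0.09, 0, 0, 0, 0],
    [-0.04, 0.07, -0.09, 0, 0, 0, 0],
    [-0.08, 0.13, -0.09, 0, 0, 0, 0],
    [-0.12, 0.19, -0.09, 0, 0, 0, 0],
    [-0.16, 0.25, -0.09, 0, 0, 0, 0],
    [-0.2, 0.31, -0.09, 0, 0, 0, 0],
    [-0.23, 0.37, -0.09, 0, 0, 0, 0],
    [-0.27, 0.43, -0.09, 0, 0, 0, 0],
    [-0.3, 0.485, -0.09, 0, 0, 0, 0],
    [-0.314, 0.507, -0.09, 0, 0, 0, 0]
  ]
}}

```text
time: 9.42
ee_pos: [474.8, 22.5, 460.4]
orientation: [3.135, 0.159, -0.003]
force: [-0.1, 0.0, -2.5]
opening: 0.292
gripper_force: 69.8
```

Emit:
{"name": "move_arm", "arguments": {
  "motion": [
    [0, 0, 0.02, 0, 0, 0, 0],
    [0, 0, 0.06, 0, 0, 0, 0],
    [0, 0, 0.1, 0, 0, 0, 0],
    [0, 0, 0.13, 0, 0, 0, 0],
    [0, 0, 0.14, 0, 0, 0, 0],
    [0, 0, 0.14, 0, 0, 0, 0],
    [0, 0, 0.14, 0, 0, 0, 0]
  ]
}}

```text
time: 10.0
ee_pos: [477.5, 26.0, 390.3]
orientation: [-3.137, -0.164, 0.001]
force: [-0.0, -0.5, -2.8]
opening: 0.292
gripper_force: 69.8
```

```bash
python3 - <<'E'
from plant import bot,optics
from h import *
s=bot.get_state();go(s,[477.4,25.8,353],6);print("tip free z",s["ee_pos"][2]-285.6)
cv2.imwrite("pics/s7.png",cv2.resize(optics.capture("scene")[200:310,270:390,::-1],(600,550),interpolation=2))
c=optics.calibration("scene");W=np.linalg.inv(np.array(c["T"]))
q=W@np.r_[s["ee_pos"]-[0,0,285.6],1];print((c["fx"]*q[0]/q[2]+c["cx"]).round(1),(c["fy"]*q[1]/q[2]+c["cy"]).round(1))
E
```

```text
pos [477.5  26.  390.3] F [-0.01 -0.52 -2.81] t 10.0 shift [-0.0002  0.0004  0.0746] turn [-0.0004  0.0008 -0.0009]
tip free z 104.72060158411881
325.4 263.6
```

View pics/s7.png

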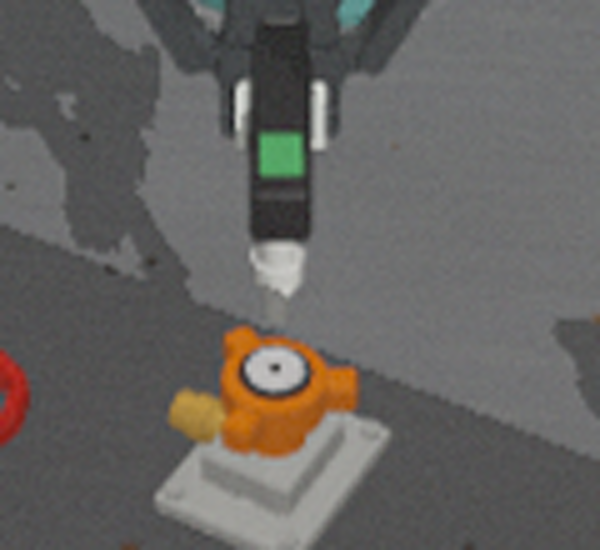

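The tip is at scene (325,264), straight above the fitting pad. I'll press it down slowly and hold.

Emit:
{"name": "move_arm", "arguments": {
  "motion": [
    [0, 0, 0.02, 0, 0, 0, 0],
    [0, 0, 0.04, 0, 0, 0, 0],
    [0, 0, 0.05, 0, 0, 0, 0],
    [0, 0, 0.056, 0, 0, 0, 0],
    [0, 0, 0.062, 0, 0, 0, 0],
    [0, 0, 0.068, 0, 0, 0, 0],
    [0, 0, 0.073, 0, 0, 0, 0],
    [0, 0, 0.073, 0, 0, 0, 0],
    [0, 0, 0.073, 0, 0, 0, 0]
  ]
}}

```text
time: 10.8
ee_pos: [477.3, 25.7, 353.9]
orientation: [-3.137, -0.163, 0.0]
force: [-2.6, -0.3, 0.6]
opening: 0.292
gripper_force: 70.3
```

Emit:
{"name": "move_arm", "arguments": {
  "motion": [
    [0, 0, 0.002, 0, 0, 0, 0],
    [0, 0, 0.002, 0, 0, 0, 0],
    [0, 0, 0.002, 0, 0, 0, 0],
    [0, 0, 0.002, 0, 0, 0, 0],
    [0, 0, 0.002, 0, 0, 0, 0],
    [0, 0, 0.002, 0, 0, 0, 0],
    [0, 0, 0.002, 0, 0, 0, 0],
    [0, 0, 0.002, 0, 0, 0, 0],
    [0, 0, 0.002, 0, 0, 0, 0],
    [0, 0, 0.002, 0, 0, 0, 0],
    [0, 0, 0.002, 0, 0, 0, 0]
  ]
}}

```text
time: 11.72
ee_pos: [477.4, 25.6, 352.7]
orientation: [3.137, 0.163, 0.0]
force: [-0.6, 0.0, 0.8]
opening: 0.293
gripper_force: 70.3
```

```bash
python3 - <<'E'
from plant import bot,optics
from h import *
s=bot.get_state();go(s,[654.6,-153.3,450],6);print("tip free z",s["ee_pos"][2]-285.6)
E
```

```text
pos [477.4  25.6 352.7] F [-0.56  0.03  0.76] t 11.72 shift [ 0.3154  0.3927 -0.1945] turn [ 0.0001 -0.0005 -0.0018]
tip free z 67.12493106896915
```

Emit:
{"name": "move_arm", "arguments": {
  "motion": [
    [0, 0, -0.02, 0, 0, 0, 0],
    [0, 0, -0.07, 0, 0, 0, 0],
    [0, 0, -0.14, 0, 0, 0, 0],
    [0.01, 0.012, -0.19, 0, 0, 0, 0],
    [0.04, 0.05, -0.195, 0, 0, 0, 0],
    [0.08, 0.1, -0.195, 0, 0, 0, 0],
    [0.13, 0.16, -0.195, 0, 0, 0, 0],
    [0.18, 0.22, -0.195, 0, 0, 0, 0],
    [0.23, 0.28, -0.195, 0, 0, 0, 0],
    [0.28, 0.345, -0.195, 0, 0, 0, 0],
    [0.315, 0.392, -0.195, 0, 0, 0, 0],
    [0.315, 0.392, -0.195, 0, 0, 0, 0]
  ]
}}

```text
time: 12.72
ee_pos: [657.3, -157.4, 448.8]
orientation: [3.135, 0.158, 0.002]
force: [0.4, -0.2, -3.5]
opening: 0.291
gripper_force: 69.9
```

Emit:
{"name": "move_arm", "arguments": {
  "motion": [
    [0, 0, 0.02, 0, 0, 0, 0],
    [0, 0, 0.06, 0, 0, 0, 0],
    [0, 0, 0.11, 0, 0, 0, 0],
    [0, 0, 0.15, 0, 0, 0, 0],
    [0, 0, 0.17, 0, 0, 0, 0],
    [0, 0, 0.17, 0, 0, 0, 0],
    [0, 0, 0.17, 0, 0, 0, 0]
  ]
}}

```text
time: 13.3
ee_pos: [653.8, -152.2, 364.7]
orientation: [-3.137, -0.164, 0.002]
force: [-0.4, -0.2, -3.7]
opening: 0.291
gripper_force: 69.9
```

```bash
python3 - <<'E'
from plant import bot,optics
from h import *
s=bot.get_state();go(s,[654.6,-153.3,321],6);print("tip free z",s["ee_pos"][2]-285.6)
cv2.imwrite("pics/s8.png",cv2.resize(optics.capture("scene")[260:370,175:295,::-1],(600,550),interpolation=2))
c=optics.calibration("scene");W=np.linalg.inv(np.array(c["T"]))
q=W@np.r_[s["ee_pos"]-[0,0,285.6],1];print((c["fx"]*q[0]/q[2]+c["cx"]).round(1),(c["fy"]*q[1]/q[2]+c["cy"]).round(1))
E
```

```text
pos [ 653.8 -152.2  364.7] F [-0.43 -0.17 -3.67] t 13.3 shift [0.0014 0.0024 0.0873] turn [-0.0014  0.0028 -0.0005]
tip free z 79.07525206881456
234.8 321.9
```

View pics/s8.png

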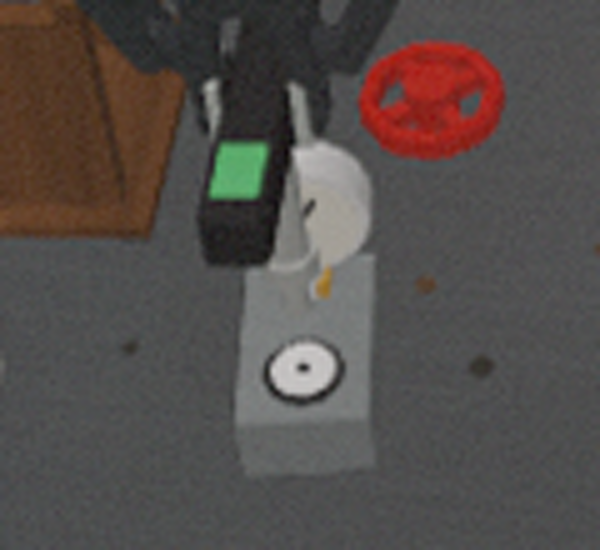

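The tip is at scene (235,321), above the gauge pad at (235,333). I'll press and hold.

Emit:
{"name": "move_arm", "arguments": {
  "motion": [
    [0.001, 0.002, 0.02, 0, 0, 0, 0],
    [0.001, 0.002, 0.045, 0, 0, 0, 0],
    [0.001, 0.002, 0.06, 0, 0, 0, 0],
    [0.001, 0.002, 0.068, 0, 0, 0, 0],
    [0.001, 0.002, 0.074, 0, 0, 0, 0],
    [0.001, 0.002, 0.08, 0, 0, 0, 0],
    [0.001, 0.002, 0.085, 0, 0, 0, 0],
    [0.001, 0.002, 0.085, 0, 0, 0, 0],
    [0.001, 0.002, 0.085, 0, 0, 0, 0]
  ]
}}

```text
time: 14.1
ee_pos: [655.0, -153.9, 323.1]
orientation: [3.137, 0.163, 0.0]
force: [-1.7, 1.3, 0.7]
opening: 0.294
gripper_force: 70.4
```

Emit:
{"name": "move_arm", "arguments": {
  "motion": [
    [0, 0, 0.002, 0, 0, 0, 0],
    [0, 0, 0.002, 0, 0, 0, 0],
    [0, 0, 0.002, 0, 0, 0, 0],
    [0, 0, 0.002, 0, 0, 0, 0],
    [0, 0, 0.002, 0, 0, 0, 0],
    [0, 0, 0.002, 0, 0, 0, 0],
    [0, 0, 0.002, 0, 0, 0, 0],
    [0, 0, 0.002, 0, 0, 0, 0],
    [0, 0, 0.002, 0, 0, 0, 0],
    [0, 0, 0.002, 0, 0, 0, 0],
    [0, 0, 0.002, 0, 0, 0, 0]
  ]
}}

```text
time: 15.02
ee_pos: [655.0, -154.0, 321.8]
orientation: [3.137, 0.163, 0.0]
force: [-1.1, -0.3, 0.5]
opening: 0.293
gripper_force: 70.5
```

```bash
python3 - <<'E'
from plant import bot,optics
from h import *
s=bot.get_state();go(s,[486.3,-310.6,475],6);print("tip free z",s["ee_pos"][2]-285.6)
E
```

```text
pos [ 655.  -154.   321.8] F [-1.1  -0.26  0.52] t 15.02 shift [-0.368   0.2767 -0.3065] turn [ 0.0003 -0.0006 -0.0019]
tip free z 36.15339541109148
```

Pressed, with force up about 4.2 N. Now back over the rest.

Emit:
{"name": "move_arm", "arguments": {
  "motion": [
    [0, 0, -0.02, 0, 0, 0, 0],
    [0, 0, -0.07, 0, 0, 0, 0],
    [0, 0, -0.14, 0, 0, 0, 0],
    [0, 0, -0.21, 0, 0, 0, 0],
    [0, 0, -0.27, 0, 0, 0, 0],
    [0, 0, -0.307, 0, 0, 0, 0],
    [-0.02, 0.015, -0.307, 0, 0, 0, 0],
    [-0.06, 0.045, -0.307, 0, 0, 0, 0]
  ]
}}

```text
time: 15.68
ee_pos: [628.3, -178.4, 476.7]
orientation: [3.137, 0.167, 0.007]
force: [0.1, -0.8, -4.4]
opening: 0.293
gripper_force: 70.1
```

Emit:
{"name": "move_arm", "arguments": {
  "motion": [
    [-0.05, 0.04, 0, 0, 0, 0, 0],
    [-0.1, 0.08, 0, 0, 0, 0, 0],
    [-0.15, 0.115, 0, 0, 0, 0, 0],
    [-0.2, 0.15, 0, 0, 0, 0, 0],
    [-0.25, 0.19, 0, 0, 0, 0, 0],
    [-0.29, 0.22, 0, 0, 0, 0, 0],
    [-0.308, 0.232, 0, 0, 0, 0, 0],
    [-0.308, 0.232, 0, 0, 0, 0, 0],
    [-0.308, 0.232, 0, 0, 0, 0, 0]
  ]
}}

```text
time: 16.43
ee_pos: [485.5, -310.9, 474.0]
orientation: [-3.136, -0.16, 0.001]
force: [0.8, 0.0, -3.0]
opening: 0.294
gripper_force: 70.0
```

```bash
python3 - <<'E'
from plant import bot,optics
from h import *
s=bot.get_state();go(s,[486.3,-310.6,303.6],6);print(s["joint_pos"].round(2))
E
```

```text
pos [ 485.5 -310.9  474. ] F [ 0.83  0.05 -3.02] t 16.43 shift [1.800e-03 1.000e-04 3.408e-01] turn [-0.0033  0.0014 -0.0053]
[-0.61  0.04  1.73  0.    1.37  0.86]
```

Emit:
{"name": "move_arm", "arguments": {
  "motion": [
    [0.001, 0, 0.03, 0, 0, 0, 0],
    [0.001, 0, 0.08, 0, 0, 0, 0],
    [0.001, 0, 0.14, 0, 0, 0, 0],
    [0.001, 0, 0.2, 0, 0, 0, 0],
    [0.001, 0, 0.25, 0, 0, 0, 0],
    [0.001, 0, 0.285, 0, 0, 0, 0],
    [0.001, 0, 0.305, 0, 0, 0, 0],
    [0.001, 0, 0.318, 0, 0, 0, 0],
    [0.001, 0, 0.326, 0, 0, 0, 0],
    [0.001, 0, 0.33, 0, 0, 0, 0],
    [0.001, 0, 0.33, 0, 0, 0, 0],
    [0.001, 0, 0.33, 0, 0, 0, 0]
  ]
}}

```text
time: 17.43
ee_pos: [487.3, -311.0, 311.5]
orientation: [3.136, 0.163, 0.003]
force: [-0.4, -0.9, -3.8]
opening: 0.296
gripper_force: 70.1
```

```bash
python3 - <<'E'
from plant import bot,optics
from h import *
go(bot.get_state(),[486.3,-310.6,303.6],6)
E
```

```text
pos [ 487.3 -311.   311.5] F [-0.44 -0.94 -3.76] t 17.43 shift [-0.002  -0.001   0.0158] turn [ 0.003  -0.0035 -0.0018]
```

Emit:
{"name": "move_arm", "arguments": {
  "motion": [
    [-0.001, -0.001, 0.003, 0, 0, 0, 0],
    [-0.001, -0.001, 0.006, 0, 0, 0, 0],
    [-0.001, -0.001, 0.009, 0, 0, 0, 0],
    [-0.001, -0.001, 0.012, 0, 0, 0, 0],
    [-0.001, -0.001, 0.0145, 0, 0, 0, 0],
    [-0.001, -0.001, 0.0155, 0, 0, 0, 0],
    [-0.001, -0.001, 0.0155, 0, 0, 0, 0],
    [-0.001, -0.001, 0.0155, 0, 0, 0, 0]
  ]
}}

```text
time: 18.1
ee_pos: [486.2, -310.3, 303.6]
orientation: [3.137, 0.163, 0.0]
force: [-4.3, 1.6, 6.3]
opening: 0.29
gripper_force: 71.2
```

Seated, with a small upward force as at the grasp. Release and back off straight up.

Emit:
{"name": "move_arm", "arguments": {
  "motion": [
    [0, 0, 0, 0, 0, 0, 0.35],
    [0, 0, 0, 0, 0, 0, 0.45],
    [0, 0, 0, 0, 0, 0, 0.6],
    [0, 0, 0, 0, 0, 0, 0.8],
    [0, 0, 0, 0, 0, 0, 1],
    [0, 0, 0, 0, 0, 0, 1],
    [0, 0, 0, 0, 0, 0, 1],
    [0, 0, 0, 0, 0, 0, 1]
  ]
}}

```text
time: 18.77
ee_pos: [486.2, -310.2, 302.4]
orientation: [-3.137, -0.163, 0.0]
force: [-0.1, -0.7, 0.1]
opening: 1.002
gripper_force: 0.0
```

Emit:
{"name": "move_arm", "arguments": {
  "motion": [
    [0, 0, -0.02, 0, 0, 0, 1],
    [0, 0, -0.05, 0, 0, 0, 1],
    [0, 0, -0.09, 0, 0, 0, 1],
    [0, 0, -0.14, 0, 0, 0, 1],
    [0, 0, -0.2, 0, 0, 0, 1],
    [-0.04, 0, -0.26, 0, 0, 0, 1],
    [-0.08, 0, -0.32, 0, 0, 0, 1],
    [-0.08, 0, -0.33, 0, 0, 0, 1],
    [-0.08, 0, -0.33, 0, 0, 0, 1],
    [-0.08, 0, -0.33, 0, 0, 0, 1]
  ]
}}

```text
time: 19.6
ee_pos: [446.4, -314.3, 468.0]
orientation: [3.137, 0.162, 0.002]
force: [0.3, -0.4, -0.2]
opening: 1.0
gripper_force: 0.0
```

```bash
python3 - <<'E'
from plant import bot,optics
from h import *
s=bot.get_state();go(s,[486.3,-310.6,303.6],6);print(s["opening"])
a=optics.capture("wrist")[:,:,::-1];b=optics.capture("scene")[:,:,::-1]
cv2.imwrite("pics/m9.png",np.hstack([cv2.resize(a,(400,300)),cv2.resize(b[190:310,110:270],(400,300))]))
E
```

```text
pos [ 446.4 -314.3  468. ] F [ 0.26 -0.4  -0.25] t 19.6 shift [0.0797 0.0006 0.3289] turn [ 0.0017 -0.0026 -0.0026]
1.0003399212676245
```

View pics/m9.png

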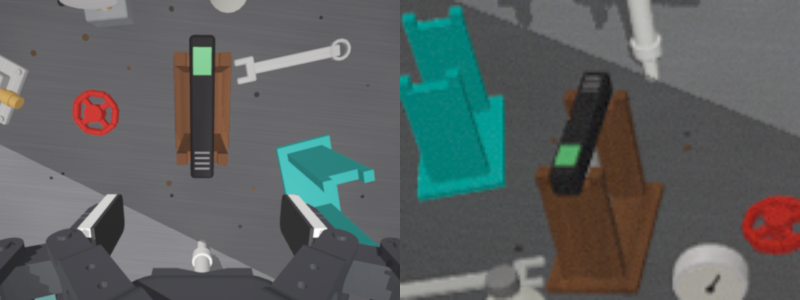

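The probe lies in the notches of its rest as before (bar at wrist-crop columns 190–214), the fingers are clear and the bystanders in view have not moved.

```bash
python3 -c "
from plant import bot
print(bot.finish_job())"
```

```text
the job is handed in; nothing more can be done
None
```

The probe was pressed on the valve, fitting and gauge pads in that order, each held for about a second (estimated from wrist force). It was then laid back in its rest and released, and the job was handed in; no verdict was returned.

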